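# Load the tumbler and set its dial

## Robot

A 7-joint arm with a two-finger parallel gripper is mounted at the origin on the work surface. World frame = base frame: x ahead of the robot, y to its left, z up, the work surface at z = 0. Lengths are in mm, angles in rad, forces in N, time in s.
With the tool pointing down it reaches from about 400 to 875 mm from the base axis. Payload 4.4 kg.
Tool frame: the origin (TCP) lies midway between the tips of the shut fingers; the grasp point (between the pads) lies 19 mm behind it; z points along the fingers, y is the line along which they close (so a half turn about z gives the same grasp; the last joint's range is limited). The gripper opens to 85 mm and grips with 20 to 120 N. Pads are 22 mm wide; open, the fingers measure 114 mm over their backs; the gripper's body (76 mm by 85 mm) begins 54 mm behind the grasp point. The pads swing forward as they close: fully open they stand 13 mm farther back than shut.
Start: joints at [-0.066, 0.628, 0.038, 1.517, -0.027, 0.996, -0.02], TCP at [650.014, 0.028, 194.513] pointing down, gripper open.
Joint ranges: [-3.06, 3.06], [-0.37, 2.12], [-1.25, 1.32], [0.18, 2.47], [-1.1, 4.24], [0.23, 1.98], [-2.94, 2.94]. Speed limits (rad/s): [2.57, 2.57, 3.14, 3.14, 3.14, 3.14, 3.14].

## Interface

Orientations are given as [roll, pitch, yaw] about the fixed x, y, z axes, in that order (R = Rz(yaw) Ry(pitch) Rx(roll)).
In Python, from cell import ctrl gives the robot as it stands.
- The arm moves only by the shell command python3 -m crank 'ROWS' [OPENING]. ROWS is JSON, a list that holds one entry, the list of rows, each a list of 4 numbers: the shift along the tool's x, y, z normalised to -1 to 1, where 1 is 2.5 cm, then the turn about the tool's z normalised to -1 to 1, where 1 is 0.08 rad. In form: [[[dx, dy, dz, turn], ...]]. A call has 1 to 12 rows; each row shifts and turns the commanded pose from where the row before left it, along the tool's axes as they then stand; what a row does not reach is not made up. A row lasts 1/12 s, in which the tool goes at most 41.7 mm and 7.16 degrees, less where a joint would pass 70% of its speed; a pose out of reach is approached as far as the arm can. A call with a number of a shift or a turn outside -1 to 1 is refused whole. A call with a gripper value outside its range is refused whole. OPENING is the closure, from -1 (fully open) to 1 (shut), set as the call begins (- or left out, the last holds). The fingers move at their own pace and stop on an object; the grip force is fixed at half the most. Time passes only in rows, so rows that do not move let the fingers close. It gives the time, the measured TCP pose, the force, the opening and the grip force at its end, in the units of the state.
- ctrl.read_state(): the state, without advancing time (a new reading comes with each control period).
- ctrl.get_image(name): name is "scene" or "side" or "wrist"; returns a dict with "img" (480x640x3 uint8, red, green, blue), "intrinsics" (3x3 intrinsics, pixels), "extrinsics" (4x4, takes a point from camera to world coordinates). Camera axes: x right, y up, looking along -z (the intrinsics and any distortion apply to the point x, -y, -z); pixel columns grow to the right and rows downward; lengths in mm; the calibration is good to about 2 mm. A picture is of the moment at which its call begins. There is no depth.
- ctrl.finish_job(): hands the job in; it is judged then, once.
Trained networks look in the newest picture that a camera, given by its name, has taken for a name from the list of things; names that differ only in an ending like _2 or _b are one class to them, and where a whole thing is asked for, a point or a joint stands for the part that bears it (a point fixed in the world has none). Each returns a list of dicts, best first, with "confidence" (0 to 1); they miss things now and then, are a little off and sometimes report something else, mostly with a low value. They report only what shows in the picture. A call takes as long as a camera call. They do not tell look-alikes from the thing itself.
- ctrl.find_in(camera, target): "position" ([row, column] in pixels, amid what is visible of it).
- ctrl.trace(camera, target): "mask" (480x640 bool, what is visible of it) and "position" ([row, column] in pixels, amid what is visible of it).
- ctrl.place_of(camera, target): "position" ([row, column] in pixels: a listed point, or the origin of a listed thing).
The state is a dict: "clock": time; "qpos": joint angles; "qd": joint speeds; "tau": joint torques, N m; "eef_pos": TCP position; "tool_rot": TCP orientation; "force": force on the tool from outside, world axes, zero at the start; "torque": the same for the moment, N m; "width": finger opening in mm; "gripper_force": force on a finger pad.
Only numpy, scipy, OpenCV 4.12 (cv2) and the standard library are available. Lean on these libraries where they do the work, as an engineer would, in place of code of your own. Each camera call takes 0.05 s, during which the arm holds its last target. There are 200 camera calls.

## Task

Load the tumbler: tip all six ceramic balls from the open-fronted steel bin into its bowl, and stand the empty bin back upright on the bench. Then turn the dial knob on the tumbler's sloping control head until its pointer lines up with the black setting tab on the scale, without shifting the tab. Leave the glue bottle, tin and tape core where they are.

Things in the scene. Friction and masses are not known exactly. Their poses are not given: they have to be found in the camera images.
- tumbler: The tumbler, a bench machine bolted down: dark base plate 180 x 370 mm, a round open grey bowl at one end (robot's right), a tilted grey control head with a white dial at the other (robot's left). Origin on the bench under the base; z up, y from bowl to head, x away from the robot at yaw 0. The bowl's centre is at y = -110 mm, the head's at y = +100 mm; highest point of the head about 165 mm.
- bowl_floor (a point): Centre of the bowl's flat inner floor, 66 mm above the bench. The bowl is 84 mm deep inside, inner radius about 70 mm at the floor. A steel stud 14 mm thick stands on its centre, its top 125 mm above the bench.
- bowl_rim (a point): Centre of the bowl's open mouth, level with its rim, 150 mm above the bench. Rim radius 95 mm outside, 90 mm inside.
- bin: Open-topped sheet-steel parts bin with a sloping front, 136 mm long (x -76 to +60), 58 mm wide (y), 55 mm high; the sides are plain 55 mm high rectangles. Origin: on its underside, midway across; z up, x towards the upright back wall. It can be held across its width at x about 0. 0.11 to 0.22 kg empty. Holds the balls; they roll out over the lip when it is tipped lip-down 45 to 50 degrees.
- bin_lip (a point): Middle of the bin's pouring lip, at x = -76 mm in the bin's frame and 32 mm above its underside. Inside, the floor (4 mm thick) is flat from the back wall to x = -15 mm, then ramps up at about 25 degrees to this lip. Inner width 50 mm. Axes as bin.
- knob (a joint): Angle (rad) of the dial's knob, 0 with its pointer at the top of the dial (uphill side), growing clockwise as seen facing the dial. Turns from -2.4 to 2.4, needs about 0.06 N m, stays where it is left.
- knob_grip (a point): Grip point on the knob's axis, 31 mm above the dial face, which slopes 30 degrees from level, facing up and towards the robot (the machine's -x). The knob: black disc 60 mm wide, 9 mm thick, with an upright bar across it 56 mm long, 15 mm thick, top 43 mm above the face; a white line marks the pointer end. Axes turn with it: z out of the dial, x along the bar to the pointer, y across.
- pointer_tip (a point): Point just ahead of the small nose that sticks out at the foot of the knob's pointer end (the end with the white line), 38 mm from the axis and 4 mm above the dial face. Axes as knob_grip.
- tab (a joint): Angle (rad) of the setting tab round the dial, same zero and direction as knob: the knob points at the tab when the two values are equal. Stiff to move.
- tab_tip (a point): Point at the inner tip of the setting tab, 38 mm from the knob's axis, 4 mm above the dial face; z out of the dial, x outwards along the tab. The tab is a black block with a pointed inner end, 14 mm wide, 7 mm high, from 39 to 59 mm from the axis. It coincides with pointer_tip when the knob is set exactly.
- glue: Bystander: white bottle, 60 mm wide, 170 mm high, standing; origin under its centre.
- tin: Bystander: plain steel tin, 60 mm wide, 90 mm high, standing; origin under its centre.
- tape: Bystander: cardboard tape core, 100 mm outside, 45 mm high, lying flat; origin under its centre.
- ball0_center (a point): Centre of one of the six white ceramic balls, 24 mm in diameter, 18 g, that start inside the bin.
- ball1_center (a point): Centre of one of the six white ceramic balls, 24 mm in diameter, 18 g, that start inside the bin.
- ball2_center (a point): Centre of one of the six white ceramic balls, 24 mm in diameter, 18 g, that start inside the bin.
- ball3_center (a point): Centre of one of the six white ceramic balls, 24 mm in diameter, 18 g, that start inside the bin.
- ball4_center (a point): Centre of one of the six white ceramic balls, 24 mm in diameter, 18 g, that start inside the bin.
- ball5_center (a point): Centre of one of the six white ceramic balls, 24 mm in diameter, 18 g, that start inside the bin.
There are look-alikes about, which are no part of the job. What is shaped like the bin but red is not meant.

How it is judged (in metres and radians):
On the way, in this order (a step that is already met when the one before it is completed fails the run):
1. all six balls are in the tumbler's bowl (horizontal distance between each of ball0_center, ball1_center, ball2_center, ball3_center, ball4_center, ball5_center and bowl_floor below 0.09 m and z of ball0_center in the frame of bowl_floor between 0 and 0.075 m and z of ball1_center in the frame of bowl_floor between 0 and 0.075 m and z of ball2_center in the frame of bowl_floor between 0 and 0.075 m and z of ball3_center in the frame of bowl_floor between 0 and 0.075 m and z of ball4_center in the frame of bowl_floor between 0 and 0.075 m and z of ball5_center in the frame of bowl_floor between 0 and 0.075 m), for 0.2 s.
2. the bin stands upright on the bench again (height (world z) of bin below 0.012 m and angle between bin's own z axis and vertical below 0.15 rad), for 0.2 s.
3. the knob's pointer is in line with the tab (distance between pointer_tip and tab_tip below 0.0045 m), for 0.2 s.
At the end, for the whole second after the job is handed in: All six balls lie in the bowl below its rim, the bin stands at rest upright on the bench (within 8 degrees), and the knob, at rest, points at the tab: pointer_tip within 4.5 mm of tab_tip, about 6.5 degrees either way (all of step 1 and all of step 2 and distance between pointer_tip and tab_tip below 0.0045 m and linear speed of bin below 0.02 m/s and velocity of joint knob between -0.05 and 0.05 rad/s); the robot touches nothing.
It fails at once if the setting tab is shifted by more than 5 mm (distance of tab_tip from where it was at the start of the episode above 0.005 m).
It fails at once if the glue is displaced by more than 30 mm (distance of glue from where it was at the start of the episode above 0.03 m).
It fails at once if the tin is displaced by more than 30 mm (distance of tin from where it was at the start of the episode above 0.03 m).
It fails at once if the tape is displaced by more than 30 mm (distance of tape from where it was at the start of the episode above 0.03 m).
It also fails if it takes over 56 s, if anything falls off the work surface, if the arm or the gripper's body presses on something with over 40 N, if the wrist force passes 120 N, or if a joint passes its speed limit or range.

## Working session

There is one attempt and no reset: what is moved stays moved. The work goes in short steps, Python scripts to look and compute and a shell command to move; the robot and the scene stay as the last step left them, time stands still between calls to the robot, and variables do not carry over. Pictures are saved under pics/ and viewed, at most 10 in all, crops included, and the job is handed in when it is done.

```bash
ls; mkdir -p pics
cat > h.py <<'E'
import numpy as np, cv2
from cell import ctrl
def ray(im,rc):
    K=np.array(im["intrinsics"]);E=np.array(im["extrinsics"])
    d=np.linalg.inv(K)@[rc[1],rc[0],1.]; d=E[:3,:3]@(d*[1,-1,-1])
    return E[:3,3],d/np.linalg.norm(d)
def tri(rs):
    A=sum(np.eye(3)-np.outer(d,d) for o,d in rs);b=sum((np.eye(3)-np.outer(d,d))@o for o,d in rs)
    p=np.linalg.solve(A,b);return p,max(np.linalg.norm(np.cross(p-o,d)) for o,d in rs)
def atz(r,z): o,d=r; return o+d*(z-o[2])/d[2]
def proj(im,p):
    K=np.array(im["intrinsics"]);E=np.array(im["extrinsics"])
    c=E[:3,:3].T@(np.array(p)-E[:3,3]);c=c*[1,-1,-1];u=K@c;return u[1]/u[2],u[0]/u[2]
def save(im,n,crop=None,s=1):
    a=im["img"][:,:,::-1]
    if crop: a=a[crop[0]:crop[1],crop[2]:crop[3]]
    cv2.imwrite("pics/"+n,cv2.resize(a,None,fx=s,fy=s))
E
python3 - <<'E'
from h import *
np.set_printoptions(precision=1,suppress=True)
print(ctrl.read_state())
ims={}
for c in("scene","side","wrist"):
    ims[c]=ctrl.get_image(c); print(c,ims[c]["extrinsics"][:3]if 0 else np.array(ims[c]["extrinsics"])[:3,3])
for t in "tumbler bowl_floor bowl_rim bin bin_lip knob_grip pointer_tip tab_tip glue tin tape ball0_center".split():
    for c in ims:
        print(t,c,[(round(d["confidence"],2),np.array(d["position"]).round(1).tolist()) for d in ctrl.place_of(c,t)[:6 if 'ball' in t else 3]])
cv2.imwrite("pics/a.png",cv2.resize(np.vstack([np.hstack([ims["scene"]["img"],ims["side"]["img"]])])[:,:,::-1],(800,300)))
save(ims["scene"],"scene.png",None,1.25);save(ims["side"],"side.png",None,1.25)
E
```

```text
pics
{'clock': 0.0, 'qpos': array([-0.1,  0.6,  0. ,  1.5, -0. ,  1. , -0. ]), 'qd': array([ 0.,  0., -0., -0., -0., -0.,  0.]), 'tau': array([ -0. , -56.3,   1.2, -19.3,   0. ,   0. ,  -0. ]), 'eef_pos': array([649.3,   0. , 193.6]), 'tool_rot': array([-3.1,  0. ,  1.6]), 'force': array([-0. ,  0.2,  0.7]), 'torque': array([0. , 0.1, 0. ]), 'gripper_force': 0.0, 'width': 85.22125197822265}
scene [ 944.2  506.5 1023.5]
side [  60.6 -831.4  705.1]
wrist [648.6  66.1 372.3]
tumbler scene [(0.78, [365.7, 387.4])]
tumbler side [(0.61, [229.9, 290.9]), (0.43, [326.4, 370.2])]
tumbler wrist []
bowl_floor scene [(0.89, [317.6, 346.6]), (0.73, [352.0, 458.2])]
bowl_floor side [(0.58, [225.0, 319.8])]
bowl_floor wrist [(0.67, [107.4, 215.7])]
bowl_rim scene [(0.94, [295.5, 351.7])]
bowl_rim side [(0.72, [195.1, 321.9]), (0.65, [174.6, 276.8]), (0.21, [340.8, 354.9])]
bowl_rim wrist [(0.72, [94.4, 174.5])]
bin scene [(0.92, [220.2, 361.6]), (0.71, [165.0, 345.1])]
bin side [(0.97, [410.9, 388.9]), (0.83, [333.8, 380.0]), (0.74, [393.6, 283.9])]
bin wrist [(0.81, [411.8, 210.7]), (0.66, [320.6,
[... 204 characters left out ...]
303.1, 92.7])]
knob_grip scene [(0.82, [352.9, 458.2])]
knob_grip side [(0.86, [168.3, 260.5])]
knob_grip wrist []
pointer_tip scene [(0.57, [377.0, 453.6])]
pointer_tip side [(0.74, [169.3, 267.5])]
pointer_tip wrist []
tab_tip scene [(0.49, [360.4, 436.2])]
tab_tip side [(0.39, [174.0, 277.1])]
tab_tip wrist []
glue scene [(0.84, [312.9, 233.1])]
glue side [(0.96, [267.1, 414.9])]
glue wrist [(0.68, [291.8, 395.2])]
tin scene [(0.57, [255.0, 206.5]), (0.55, [351.0, 457.7])]
tin side [(0.85, [309.9, 457.9])]
tin wrist []
tape scene [(0.8, [197.3, 189.0])]
tape side [(0.74, [369.3, 487.2]), (0.21, [308.4, 454.6])]
tape wrist []
ball0_center scene []
ball0_center side []
ball0_center wrist []
```

View pics/scene.png

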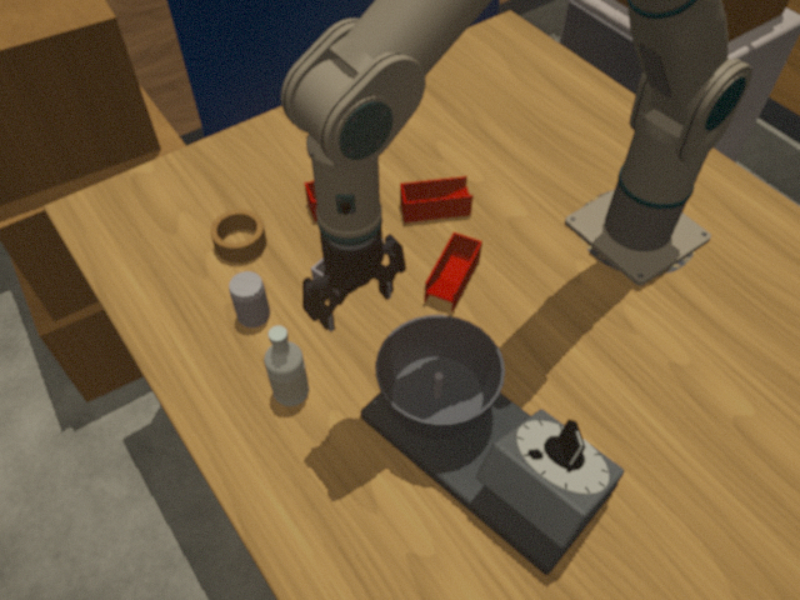

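View pics/side.png

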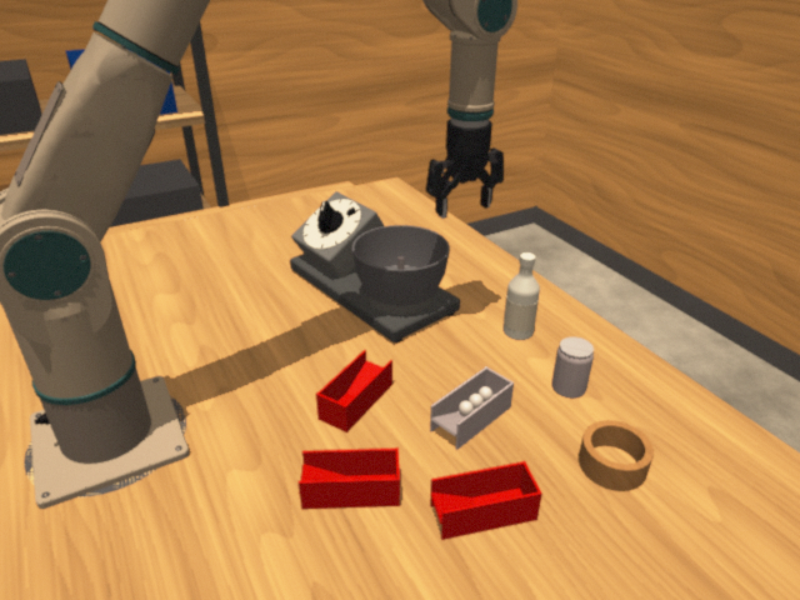

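Run:
```python
from h import *
np.set_printoptions(precision=1,suppress=True)
S=ctrl.get_image("scene");D=ctrl.get_image("side");W=ctrl.get_image("wrist")
print(W["extrinsics"])
def t(n,*a): print(n,*tri([ray(i,p) for i,p in a]))
t("rim",(S,[295.5,351.7]),(D,[195.1,321.9]))
t("floor",(S,[317.6,346.6]),(D,[225,319.8]),(W,[107.4,215.7]))
t("floorSD",(S,[317.6,346.6]),(D,[225,319.8]))
t("knob",(S,[352.9,458.2]),(D,[168.3,260.5]))
t("ptr",(S,[377,453.6]),(D,[169.3,267.5]))
t("tab",(S,[360.4,436.2]),(D,[174,277.1]))
t("glue",(S,[312.9,233.1]),(D,[267.1,414.9]))
t("tin",(S,[255,206.5]),(D,[309.9,457.9]))
t("tape",(S,[197.3,189]),(D,[369.3,487.2]))
for c,i,ps in(("S",S,[(220.2,361.6),(165,345.1)]),("D",D,[(410.9,388.9),(333.8,380),(393.6,283.9)]),("W",W,[(411.8,210.7),(320.6,56.4)])):
  for p in ps: print("bin",c,p,atz(ray(i,p),0))
for c,i,ps in(("S",S,[(233.6,352.5),(151,378.3)]),("D",D,[(383.1,242.6),(341.9,356.6),(404.7,349.1)]),("W",W,[(303.1,92.7)])):
  for p in ps: print("lip",c,p,atz(ray(i,p),32))
```

```text
[[  1.   -0.   -0.  648.9]
 [  0.    1.    0.3  66.1]
 [  0.   -0.3   1.  373.1]
 [  0.    0.    0.    1. ]]
rim [578.6  98.  151. ] 0.6317474860200395
floor [576.5  94.6  67.6] 5.2703400921343055
floorSD [577.5  95.4  67.4] 4.6632880642271335
knob [504.3 296.6 157.9] 0.9305928355810464
ptr [532.9 319.5 139.8] 0.4137230713991887
tab [539.8 279.2 141.7] 2.8210312992873123
glue [739.7 -85.4  -4. ] 0.20144048767136327
tin [ 716.3 -255.    -4.6] 7.048805676272396
tape [ 657.8 -418.7   -1.5] 5.887111496258959
bin S (220.2, 361.6) [ 368.8 -122.9    0. ]
bin S (165, 345.1) [ 290.3 -289.6   -0. ]
bin D (410.9, 388.9) [ 433.1 -404.3    0. ]
bin D (333.8, 380) [ 528.  -240.6    0. ]
bin D (393.6, 283.9) [ 291.1 -283.3    0. ]
bin W (411.8, 210.7) [ 530.  -236.9    0. ]
bin W (320.6, 56.4) [ 369.5 -119.2    0. ]
lip S (233.6, 352.5) [427.3 -84.6  32. ]
lip S (151, 378.3) [ 213.2 -255.3   32. ]
lip D (383.1, 242.6) [ 227.7 -252.9   32. ]
lip D (341.9, 356.6) [ 454.9 -264.1   32. ]
lip D (404.7, 349.1) [ 365.5 -381.5   32. ]
lip W (303.1, 92.7) [432.7 -84.4  32. ]
```

The scene view shows the arm over the bench and hiding the steel bin. The tumbler is at about px (440,400), the dial at (565,455), and red look-alike bins are at (455,270), (435,200) and (315,195). The side view shows the steel bin with white balls at about (472,405), its lip towards the lower left, so the bin sits near world (529,-239). Next I move above it and turn.

```bash
python3 -m crank '[[[-1,-0.58,0,0],[-1,-0.58,0,0],[-1,-0.58,0,0],[-1,-0.58,0,0],[-1,-0.58,0,0],[-1,-0.58,0,0],[-1,-0.58,0,0],[-1,-0.58,0,0],[-1,-0.58,0,0],[-1,-0.58,0,0],[0,0,0,1],[0,0,0,1]]]'; python3 -m crank '[[[0,0,0,1],[0,0,0,1],[0,0,0,1],[0,0,0,1],[0,0,0,1],[0,0,0,1],[0,0,0,1],[0,0,0,1],[0,0,0,1],[0,0,0,1],[0,0,0,1],[0,0,0,1]]]'
python3 - <<'E'
from h import *
np.set_printoptions(precision=2,suppress=True)
print(ctrl.read_state()["tool_rot"])
I={c:ctrl.get_image(c) for c in("scene","side","wrist")}
for t in "bin bin_lip ball0_center knob_grip pointer_tip tab_tip bowl_rim tumbler".split():
    for c in I:
        for d in ctrl.place_of(c,t)[:6]: print(t,c,round(d["confidence"],2),np.array(d["position"]).round(1),atz(ray(I[c],d["position"]),{"bin":0,"bin_lip":32}.get(t,150))[:2])
save(I["wrist"],"w1.png");save(I["scene"],"s2.png",(200,480,250,550),2)
E
```

```text
clock: 3.1
eef_pos: [503.5, -252.8, 194.8]
tool_rot: [3.142, 0.001, 1.402]
force: [-0.0, 0.6, 0.1]
width: 85.5
gripper_force: 0.0
clock: 4.1
eef_pos: [505.1, -249.9, 194.6]
tool_rot: [3.142, -0.0, 0.447]
force: [0.2, 0.3, -0.3]
width: 85.7
gripper_force: 0.0
[ 3.14 -0.    0.45]
bin scene 0.95 [163.3 270.8] [ 439.68 -404.3 ]
bin scene 0.62 [165.6 343.5] [ 294.84 -290.26]
bin scene 0.56 [221.1 362.3] [ 369.18 -119.76]
bin side 0.89 [333.1 380. ] [ 529.13 -238.96]
bin side 0.87 [409.  389.4] [ 436.15 -401.53]
bin side 0.85 [323.5 284. ] [ 369.43 -118.08]
bin side 0.63 [394.6 282.2] [ 287.49 -283.83]
bin wrist 0.88 [186.6 312.8] [ 528.68 -239.38]
bin wrist 0.79 [273.8 145. ] [ 369.17 -119.76]
bin wrist 0.6 [329.8 409.4] [ 434.05 -403.67]
bin wrist 0.56 [387.2 259. ] [ 294.95 -283.77]
bin wrist 0.55 [167.9 300.7] [ 539.88 -220.77]
bin_lip scene 0.86 [191.5 297.2] [ 455.71 -260.94]
bin_lip scene 0.76 [153.2 375.5] [ 223.9  -253.24]
bin_lip scene 0.74 [146.  300.1] [ 362.19 -384.32]
bin_lip scene 0.67 [234.7 350.2] [433.37 -85.17]
bin_lip side 0.96 [405.5 348.3] [ 363.48 -382.18]
bin_lip si
[... 605 characters left out ...]
side 0.57 [368.4 488.3] [ 527.8  -504.93]
knob_grip wrist 0.16 [172.1 329.6] [ 554.65 -237.25]
pointer_tip scene 0.64 [378.7 455.5] [537.61 325.51]
pointer_tip side 0.58 [170.8 267.3] [519.82 290.64]
pointer_tip wrist 0.49 [  8.7 421.9] [ 651.79 -243.21]
pointer_tip wrist 0.2 [172.2 329.5] [ 554.57 -237.22]
tab_tip scene 0.5 [363.5 434.8] [546.72 285.38]
tab_tip side 0.4 [173.4 276.5] [534.59 264.23]
bowl_rim scene 0.62 [293.5 349.6] [578.07  92.23]
bowl_rim side 0.8 [195.7 321.8] [578.24  96.61]
bowl_rim wrist 0.43 [192.  295.5] [ 535.37 -224.17]
tumbler scene 0.65 [362.2 385.3] [612.41 234.86]
tumbler side 0.73 [170.1 256.4] [496.04 308.49]
tumbler side 0.51 [320.5 377.5] [ 442.96 -338.24]
```

View pics/w1.png

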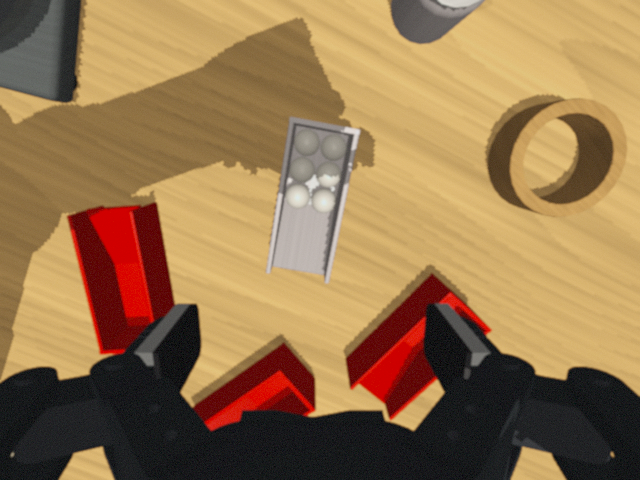

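View pics/s2.png

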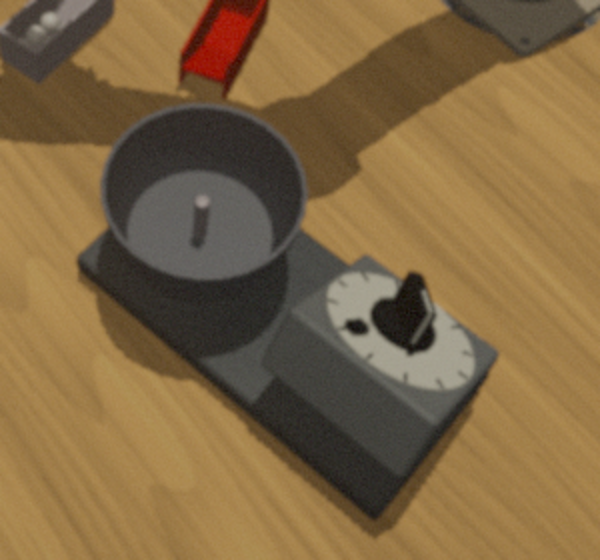

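Run:
```python
from h import *
np.set_printoptions(precision=2,suppress=True)
I={c:ctrl.get_image(c) for c in("scene","wrist","side")}
for t,ps in {"lip":[("scene",(191.5,297.2)),("side",(342.3,356.6)),("wrist",(272.5,294.8))],"origin":[("side",(333.1,380)),("wrist",(186.6,312.8))]}.items():
    print(t,*tri([ray(I[c],p) for c,p in ps]))
for c in I:
    for d in ctrl.trace(c,"bin"):
        m=np.array(d["mask"]).astype(np.uint8);x=I[c]["img"][m>0].mean(0)
        if x[0]<1.5*x[1]: # not red
            cn=max(cv2.findContours(m,0,2)[0],key=cv2.contourArea)
            r=cv2.boxPoints(cv2.minAreaRect(cn));print(c,d["confidence"],m.sum(),[atz(ray(I[c],(p[1],p[0])),55)[:2] for p in r])
```

```text
lip [ 453.42 -261.19   30.81] 4.738351834066302
origin [ 528.68 -239.43    0.61] 0.056248402436184085
scene 0.61 1851 [array([ 615.45, -244.62]), array([ 451.92, -299.69]), array([ 451.28, -200.26]), array([ 609.43, -153.08])]
wrist 0.88 6950 [array([ 445.93, -229.78]), array([ 576.26, -194.93]), array([ 592.86, -249.71]), array([ 463.31, -291.23])]
side 0.98 2103 [array([ 420.86, -240.97]), array([ 600.75, -175.03]), array([ 586.38, -281.98]), array([ 420.86, -331.6 ])]
side 0.32 9564 [array([391.23, 337.54]), array([752.75, 791.93]), array([769.84,  74.68]), array([ 486.29, -130.14])]
```

The wrist view shows the steel bin with six balls at its back end. Its top corners are at about px (291,118), (359,129), (328,282) and (268,271), and the lip points down in the picture. The crop shows the dial with the pointer near (415,345) and the black tab at (357,327).

Run:
```python
from h import *
np.set_printoptions(precision=2,suppress=True)
W=ctrl.get_image("wrist")
c=[atz(ray(W,(r,k)),55)[:2] for k,r in[(291,118),(359,129),(328,282),(268,271)]]
rear=(c[0]+c[1])/2;fr=(c[2]+c[3])/2;v=rear-fr;L=np.linalg.norm(v);u=v/L
print(c,L,np.linalg.norm(c[0]-c[1]),np.arctan2(*u[::-1]),"origin",rear-60*u,fr+76*u)
s=ctrl.read_state();tcp=s["eef_pos"][:2];yaw=s["tool_rot"][2];psi=np.arctan2(*u[::-1])
o=((rear-60*u)+(fr+76*u))/2
for x0 in(-25,):
  g=o+x0*u;d=g-tcp
  print("target",g,"turn",(yaw-psi)/.08,"tool shift now",np.array([d@[np.cos(yaw),np.sin(yaw)],d@[np.sin(yaw),-np.cos(yaw)]])/25)
```

```text
[array([ 575.54, -196.91]), array([ 591.97, -250.29]), array([ 462.5 , -286.62]), array([ 448.41, -233.38])] 133.36699437482827 55.84730968292425 0.2764855192371013 origin [ 526.04 -239.98] [ 528.57 -239.26]
target [ 503.25 -246.44] turn 2.178279762951692 tool shift now [-0.   -0.16]
```

```bash
python3 -m crank '[[[0,-0.16,0,0.7],[0,0,0,0.7],[0,0,0,0.7],[0,0,1,0],[0,0,1,0],[0,0,1,0],[0,0,1,0],[0,0,1,0],[0,0,1,0],[0,0,0.4,0],[0,0,0.38,0],[0,0,0,0]]]' -1
python3 -m crank '[[[0,0,0,0],[0,0,0,0],[0,0,0,0],[0,0,0,0],[0,0,0,0],[0,0,0,0]]]' 1
```

```text
clock: 6.8
eef_pos: [502.6, -246.1, 23.8]
tool_rot: [-3.14, 0.002, 0.283]
force: [0.4, 0.5, 0.0]
width: 85.2
gripper_force: 0.0
clock: 7.3
eef_pos: [503.6, -246.4, 25.5]
tool_rot: [3.141, -0.001, 0.283]
force: [-0.2, -0.2, 0.2]
width: 12.1
gripper_force: 0.0
```

Run:
```python
from h import *
a=ctrl.get_image("wrist")["img"];b=ctrl.get_image("side")["img"];print(ctrl.read_state()["width"])
cv2.imwrite("pics/g1.png",np.hstack([cv2.resize(a,(400,300)),cv2.resize(b[240:420,280:520],(400,300))])[:,:,::-1])
```

```text
0.44303278787754846
```

View pics/g1.png

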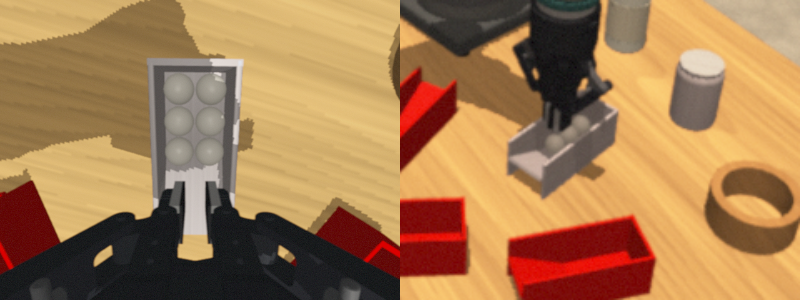

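Run:
```python
from h import *
np.set_printoptions(precision=2,suppress=True)
I={c:ctrl.get_image(c) for c in("scene","wrist","side")}
s=ctrl.read_state();print(s["eef_pos"],s["width"])
for t in("bin","bin_lip"):
  for c in I:
    for d in ctrl.place_of(c,t)[:5]: print(t,c,round(d["confidence"],2),np.array(d["position"]).round(1),atz(ray(I[c],d["position"]),{"bin":0,"bin_lip":32}[t])[:2])
# rear top corners in wrist (full res px)
for k,r in[(237,95),(390,98)]: print(atz(ray(I["wrist"],(r,k)),55))
for c in("wrist","side"): print(c,"tcp px",proj(I[c],s["eef_pos"]))
```

```text
[ 503.24 -246.35   25.01] 0.03115930274953488
bin scene 0.97 [163.1 270.2] [ 440.53 -405.79]
bin scene 0.9 [167.4 344.4] [ 296.84 -283.87]
bin scene 0.78 [220.4 275. ] [ 533.66 -240.82]
bin scene 0.7 [312.6 233.6] [739.09 -83.01]
bin scene 0.3 [366.7 388.4] [556.64 199.13]
bin wrist 0.71 [401.3  57.3] [ 369.67 -116.38]
bin wrist 0.59 [221.6 309.9] [ 526.41 -238.47]
bin side 0.89 [326.6 282.9] [ 363.4 -125.5]
bin side 0.78 [393.5 285.3] [ 293.35 -284.29]
bin side 0.65 [408.6 390.8] [ 438.75 -402.03]
bin_lip scene 0.93 [149.3 301.6] [ 365.92 -372.3 ]
bin_lip scene 0.85 [191.8 296.7] [ 457.2  -260.85]
bin_lip scene 0.62 [153.8 377.2] [ 221.8  -249.11]
bin_lip scene 0.61 [234.4 351.8] [429.96 -83.76]
bin_lip side 0.97 [406.2 349.5] [ 364.48 -384.35]
bin_lip side 0.9 [342.1 355.2] [ 452.22 -263.21]
bin_lip side 0.88 [384.1 242.6] [ 226.85 -254.95]
bin_lip side 0.59 [290.4 300.2] [431.5  -71.93]
[ 575.49 -196.3    55.  ]
[ 590.41 -251.3    55.  ]
wrist tcp px (np.float64(278.57852916416033), np.float64(311.8982931441293))
side tcp px (np.float64(330.47526867525164), np.float64(372.2328348652603))
```

The fingers closed inside the bin without touching its walls, and the bin has not moved. I'll lift, reopen, shift towards x≈-10 and close in gentle stages.

```bash
python3 -m crank '[[[0,0,-1,0],[0,0,-1,0],[0,0,-0.6,0],[0,0,0,0]]]'
python3 -m crank '[[[0.3,0,0,0],[0.3,0,0,0],[0,0,0,0],[0,0,0,0],[0,0,0,0],[0,0,0,0],[0,0,1,0],[0,0,1,0],[0,0,0.6,0],[0,0,0,0]]]' -1
python3 -m crank '[[[0,0,0,0],[0,0,0,0],[0,0,0,0],[0,0,0,0]]]' -0.4
python3 -m crank '[[[0,0,0,0],[0,0,0,0],[0,0,0,0]]]' -0.3
```

```text
clock: 8.18
eef_pos: [505.3, -247.7, 93.1]
tool_rot: [3.138, -0.004, 0.283]
force: [1.0, -0.8, 0.4]
width: -0.1
gripper_force: 0.0
clock: 9.02
eef_pos: [514.9, -241.0, 21.9]
tool_rot: [-3.137, 0.005, 0.282]
force: [0.0, -0.4, -0.5]
width: 85.5
gripper_force: 0.0
clock: 9.35
eef_pos: [518.5, -242.6, 26.2]
tool_rot: [3.14, -0.002, 0.283]
force: [-0.7, 0.8, 0.8]
width: 60.1
gripper_force: 0.0
clock: 9.6
eef_pos: [517.9, -242.3, 25.4]
tool_rot: [3.141, -0.001, 0.283]
force: [0.2, -0.6, -1.1]
width: 55.1
gripper_force: 0.0
```

```bash
python3 -m crank '[[[0,0,0,0],[0,0,0,0],[0,0,0,0]]]' -0.2
python3 - <<'E'
from h import *
a=ctrl.get_image("wrist")["img"];b=ctrl.get_image("side")["img"];print(ctrl.read_state()["width"],ctrl.read_state()["gripper_force"])
cv2.imwrite("pics/g2.png",np.hstack([cv2.resize(a[130:370,160:480],(400,300)),cv2.resize(b[270:390,300:460],(400,300))])[:,:,::-1])
E
```

```text
clock: 9.85
eef_pos: [517.7, -242.2, 25.0]
tool_rot: [-3.142, 0.0, 0.283]
force: [-0.8, -0.4, -0.1]
width: 51.3
gripper_force: 0.0
51.15743430594865 0.0
```

View pics/g2.png

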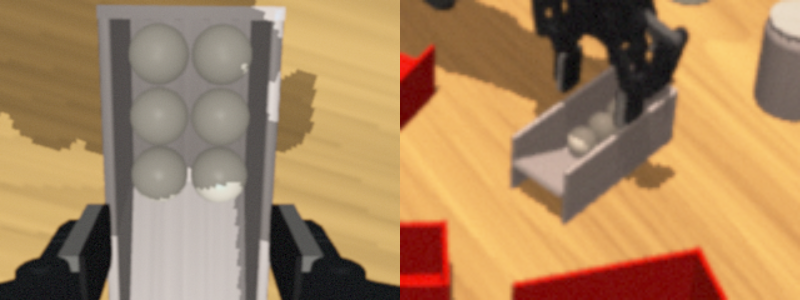

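Run:
```python
from h import *
np.set_printoptions(precision=1,suppress=True)
D=ctrl.get_image("side");W=ctrl.get_image("wrist")
y=np.array([-.279,.96,0]);t=np.array([517.7,-242.2,0])
for n,off in(("near",-26),("near+",-34),("far",26)):
  for z in(20,31,45,55,70): print(n,z,np.array(proj(D,t+off*y+[0,0,z])),np.array(proj(W,t+off*y+[0,0,z])))
print("seen near tip row320 col389; far tip row306 col367")
# wall tops at fingertip x
for o in(-29,29): print("wall",o,np.array(proj(D,t+o*y+[0,0,55])),np.array(proj(W,t+o*y+[0,0,55])))
save(D,"g3.png",(260,400,300,480),4)
```

```text
near 20 [335.1 387.1] [275.1 362. ]
near 31 [331.  387.5] [282.6 364.9]
near 45 [325.6 388.1] [293.5 369.1]
near 55 [321.8 388.4] [302.4 372.6]
near 70 [315.9 389. ] [318.  378.6]
near+ 20 [337.1 390.3] [275.1 377.4]
near+ 31 [333.  390.7] [282.6 381.2]
near+ 45 [327.6 391.3] [293.5 386.7]
near+ 55 [323.8 391.7] [302.4 391.2]
near+ 70 [317.9 392.3] [318.  399.1]
far 20 [322.4 367. ] [275.1 262.1]
far 31 [318.4 367.3] [282.6 259.2]
far 45 [313.1 367.7] [293.5 255. ]
far 55 [309.3 368. ] [302.4 251.6]
far 70 [303.5 368.4] [318.  245.7]
seen near tip row320 col389; far tip row306 col367
wall -29 [322.5 389.7] [302.4 379.6]
wall 29 [308.6 366.8] [302.4 244.7]
```

View pics/g3.png

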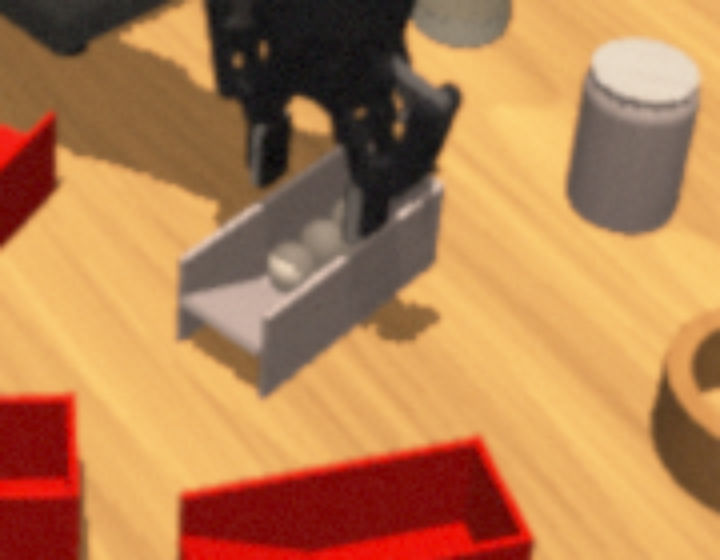

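The fingertips are visibly at about z 60 (crop px (365,235) and (262,185)), just above the bin walls, although the TCP reads 25. The real tips therefore sit about 35 mm higher than reported, so I go lower and back to x0≈-25, checking the force.

```bash
python3 -m crank '[[[-0.28,0,0,0],[-0.28,0,0,0],[0,0,0,0],[0,0,0,0],[0,0,0.4,0],[0,0,0.4,0],[0,0,0,0],[0,0,0,0]]]' -1
python3 - <<'E'
from h import *
D=ctrl.get_image("side");save(D,"g4.png",(260,400,300,480),3)
print(ctrl.read_state()["eef_pos"],ctrl.read_state()["force"])
E
```

```text
clock: 10.72
eef_pos: [503.5, -245.5, 3.8]
tool_rot: [-3.14, 0.002, 0.283]
force: [0.4, -0.0, -0.6]
width: 85.6
gripper_force: 0.0
[ 503.88042653 -245.81482495    4.30131553] [ 0.20789931 -0.34385345 -0.20129538]
```

View pics/g4.png

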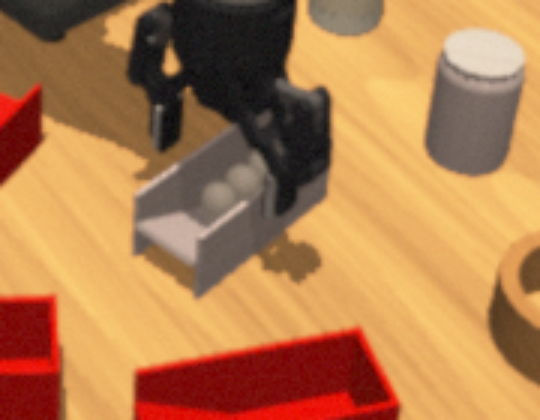

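The near fingertip is at crop px (283,212), about z 45 and outside the wall. I go down another 14 mm and close.

```bash
python3 -m crank '[[[0,0,0.3,0],[0,0,0.26,0],[0,0,0,0]]]' -1
python3 -m crank '[[[0,0,0,0],[0,0,0,0],[0,0,0,0]]]' -0.3
python3 -m crank '[[[0,0,0,0],[0,0,0,0],[0,0,0,0],[0,0,0,0]]]' 1
```

```text
clock: 11.02
eef_pos: [503.5, -245.5, -10.3]
tool_rot: [-3.14, 0.001, 0.283]
force: [0.2, -0.0, -0.6]
width: 85.4
gripper_force: 0.0
clock: 11.27
eef_pos: [504.3, -246.2, -8.5]
tool_rot: [-3.142, -0.0, 0.283]
force: [0.3, 0.2, -2.2]
width: 57.1
gripper_force: 64.1
clock: 11.6
eef_pos: [504.3, -246.2, -8.6]
tool_rot: [3.141, -0.0, 0.283]
force: [-1.2, 0.7, 5.9]
width: 57.3
gripper_force: 64.9
```

```bash
python3 -m crank '[[[0,0,-0.4,0],[0,0,-0.8,0],[0,0,-1,0],[0,0,-1,0],[0,0,-1,0],[0,0,-1,0],[0,0,-1,0],[0,0,-1,0],[0,0,-0.6,0],[0.4,-0.5,0,0],[0.6,-0.8,0,0],[0.7,-1,0,0]]]'
python3 -m crank '[[[0.8,-1,0,0],[0.8,-1,0,0],[0.8,-1,0,0],[0.8,-1,0,0],[0.8,-1,0,0],[0.8,-1,0,0],[0.8,-1,0,0],[0.8,-1,0,0],[0.7,-0.9,0,0],[0.4,-0.7,0,0],[0,-0.3,0,0],[0,0,0,0]]]'
python3 - <<'E'
from h import *
a=ctrl.get_image("scene");b=ctrl.get_image("side");s=ctrl.read_state();print(s["eef_pos"],s["width"],s["gripper_force"],s["force"])
cv2.imwrite("pics/b1.png",np.hstack([cv2.resize(a["img"][180:360,240:480],(400,300)),cv2.resize(b["img"][90:270,220:460],(400,300))])[:,:,::-1])
u=np.array([.96,.279,0])
for c,im in(("scene",a),("side",b)):
  for t in("bowl_rim","bin","bin_lip"):
    print(c,t,[(round(d["confidence"],2),np.array(d["position"]).round(1).tolist()) for d in ctrl.place_of(c,t)[:4]])
p=s["eef_pos"]
for z in (0,8.6): 
  o=p+25*u+[0,0,z]; print("exp origin",[np.array(proj(i,o)).round(1) for i in(a,b)],"lip",[np.array(proj(i,o-76*u+[0,0,32])).round(1) for i in(a,b)])
E
```

```text
clock: 12.6
eef_pos: [528.4, -180.4, 186.7]
tool_rot: [3.14, 0.0, 0.279]
force: [0.8, -0.1, -4.1]
width: 56.7
gripper_force: 64.8
clock: 13.6
eef_pos: [638.6, 114.3, 185.2]
tool_rot: [-3.14, 0.002, 0.287]
force: [-0.8, -0.6, -2.7]
width: 57.1
gripper_force: 64.8
[639.12590072 109.38831421 185.85826715] 57.12152180808803 64.7499418258667 [ 0.21700619 -0.22087428 -3.30607339]
scene bowl_rim [(0.84, [296.2, 351.6])]
scene bin [(0.66, [166.1, 272.3]), (0.6, [316.1, 319.3]), (0.58, [222.9, 362.6])]
scene bin_lip [(0.96, [149.3, 299.4]), (0.9, [233.6, 351.1]), (0.58, [197.4, 188.4]), (0.51, [332.5, 313.5])]
side bowl_rim [(0.65, [169.6, 346.5]), (0.59, [194.8, 317.8])]
side bin [(0.95, [322.4, 282.2]), (0.93, [391.8, 285.3]), (0.78, [411.3, 389.8]), (0.74, [167.0, 348.2])]
side bin_lip [(0.93, [404.1, 348.9]), (0.92, [290.1, 301.3]), (0.7, [381.9, 241.1]), (0.55, [166.3, 328.1])]
exp origin [array([316.9, 319.4]), array([172.1, 347.8])] lip [array([277. , 346.7]), array([169.2, 326.6])]
exp origin [array([314.4, 319.4]), array([168.9, 348. ])] lip [array([274.2, 346.9]), array([165.9, 326.7])]
```

View pics/b1.png

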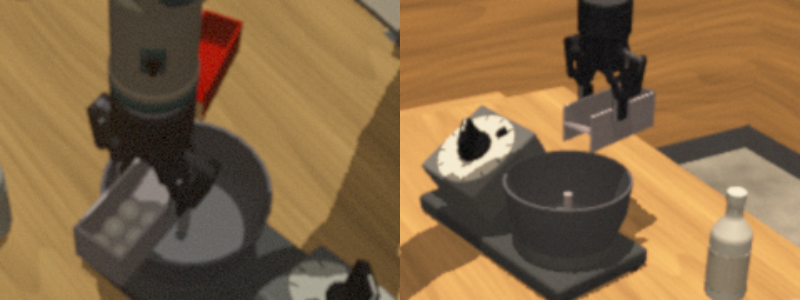

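The left picture shows the bin held level over the bowl's far rim with its six balls (about px (120,225)). The right one shows the bin level above the bowl with the stud at (567,200). I centre it and lower it to the rim.

```bash
python3 -m crank '[[[0.05,-0.2,0.6,0],[0,0,0.6,0],[0,0,0.4,0],[0,0,0.1,0],[0,0,0,0],[0,0,0,0]]]'
python3 -m crank '[[[-0.1,0,0.1,0],[-0.12,0,0.07,0],[-0.12,0,0.07,0],[-0.1,0,0.1,0],[-0.1,0,0.1,0],[-0.1,0,0.1,0],[0,0,0,0]]]'
```

```text
clock: 14.5
eef_pos: [640.4, 115.6, 144.0]
tool_rot: [3.141, -0.001, 0.282]
force: [-0.6, 0.6, -2.0]
width: 57.0
gripper_force: 64.9
clock: 15.08
eef_pos: [633.3, 113.4, 138.0]
tool_rot: [3.141, -0.021, 0.282]
force: [1.4, 2.0, 25.7]
width: 57.1
gripper_force: 70.1
```

```bash
python3 -m crank '[[[-0.1,0,0.1,0],[-0.1,0,0.12,0],[-0.1,0,0.12,0],[-0.1,0,0.12,0],[0,0,0,0]]]'
python3 - <<'E'
from h import *
a=ctrl.get_image("scene");b=ctrl.get_image("side");s=ctrl.read_state();print(s["eef_pos"],s["force"],s["torque"],s["gripper_force"],s["tool_rot"])
for c in("scene","side"):
  for t in("bin","bin_lip"): print(c,t,[(round(d["confidence"],2),np.array(d["position"]).round(1).tolist()) for d in ctrl.place_of(c,t)[:5]])
cv2.imwrite("pics/b2.png",np.hstack([cv2.resize(a["img"][240:360,260:420],(400,300)),cv2.resize(b["img"][120:240,260:420],(400,300))])[:,:,::-1])
E
```

```text
clock: 15.5
eef_pos: [619.3, 109.0, 124.9]
tool_rot: [3.141, -0.012, 0.282]
force: [-4.5, -1.6, 26.2]
width: 56.9
gripper_force: 79.4
[619.24680729 109.03045201 124.8970289 ] [-5.52474037 -0.29816289 25.42394676] [0.50863633 0.44699111 0.00969764] 79.41007375717163 [ 3.14145705 -0.011411    0.2817557 ]
scene bin [(0.92, [222.6, 363.8]), (0.86, [160.8, 269.4]), (0.81, [326.5, 321.8]), (0.74, [295.5, 351.9]), (0.59, [316.5, 347.6])]
scene bin_lip [(0.65, [148.4, 299.4])]
side bin [(0.82, [397.2, 284.8]), (0.81, [323.7, 281.1]), (0.76, [409.1, 392.7]), (0.58, [183.8, 345.1])]
side bin_lip [(0.9, [290.6, 302.0]), (0.84, [405.0, 349.4]), (0.72, [381.6, 240.1]), (0.58, [195.5, 324.9])]
```

View pics/b2.png

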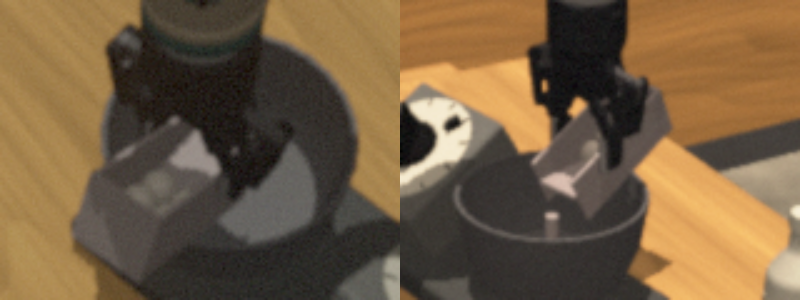

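The bin is pivoting in the grip, now about 28° lip-down with its lip just inside the bowl (right picture px (560,190), stud at (552,225)). I carry on tipping. All ten picture views are used, so the rest goes by numbers.

```bash
python3 -m crank '[[[-0.05,0,0.16,0],[-0.05,0,0.16,0],[-0.08,0,0.16,0],[-0.08,0,0.16,0],[-0.08,0,0.16,0],[0,0,0,0],[0,0,0,0]]]'
cat > look.py <<'E'
from h import *
np.set_printoptions(precision=2,suppress=True)
I={c:ctrl.get_image(c) for c in("scene","side")}
s=ctrl.read_state();print(s["clock"],s["eef_pos"],s["force"],s["torque"],s["gripper_force"],s["tool_rot"])
p=s["eef_pos"];X=85-((p[0]-578.4)*.96+(p[1]-97)*.279);Z=p[2]+8.6+45-150
x=np.sqrt(max(X*X+Z*Z-45*45,0));print("X,Z,x",X,Z,x,"theta",np.degrees(np.arctan2(45,x)-np.arctan2(Z,X)))
for c in I:
  for t in("bin","bin_lip","ball0_center"): print(c,t,[(round(d["confidence"],2),np.array(d["position"]).round(1).tolist()) for d in ctrl.place_of(c,t)[:8]])
E
python3 look.py
```

```text
clock: 16.38
eef_pos: [607.8, 103.2, 102.5]
tool_rot: [3.139, -0.003, 0.279]
force: [-7.6, -5.2, 16.8]
width: 56.9
gripper_force: 95.5
16.4833 [607.59 102.91 102.19] [-6.63 -5.59 16.33] [-0.84  0.89 -0.31] 95.52096247673035 [ 3.14 -0.    0.28]
X,Z,x 55.33219642185311 5.789609583361482 32.71347642783147 theta 48.010786747238406
scene bin [(0.9, [161.6, 273.0]), (0.8, [327.7, 323.6]), (0.73, [222.1, 359.9])]
scene bin_lip [(0.88, [145.0, 298.6]), (0.85, [307.1, 344.9])]
scene ball0_center []
side bin [(0.91, [185.7, 345.9]), (0.79, [320.0, 280.4]), (0.69, [395.6, 283.6]), (0.6, [410.6, 388.7]), (0.2, [231.4, 294.0])]
side bin_lip [(0.95, [383.1, 241.6]), (0.91, [406.3, 350.9]), (0.78, [295.6, 302.1]), (0.75, [207.5, 325.6]), (0.63, [371.3, 489.1])]
side ball0_center [(0.62, [201.4, 328.6])]
```

```bash
python3 -m crank '[[[0,0,0.1,0],[-0.05,0,0.05,0],[0,0,0,0],[0,0,0,0],[0,0,0,0],[0,0.12,0,0],[0,-0.12,0,0],[0,0,0,0],[0,0,0,0],[0,0,0,0]]]'
python3 look.py
```

```text
clock: 17.62
eef_pos: [607.1, 102.7, 100.0]
tool_rot: [3.139, -0.005, 0.278]
force: [-9.5, -6.2, 26.2]
width: 56.8
gripper_force: 97.4
17.7167 [607.18 102.77  99.99] [-10.11  -5.4   25.55] [-0.56  1.17 -0.36] 97.43499040603638 [ 3.14 -0.    0.28]
X,Z,x 55.76456956490999 3.5893397046433506 33.129602748524086 theta 49.95618474067164
scene bin [(0.85, [326.4, 323.1]), (0.79, [165.1, 270.9])]
scene bin_lip [(0.96, [147.6, 301.6]), (0.73, [309.3, 346.9])]
scene ball0_center [(0.66, [194.5, 186.7])]
side bin [(0.96, [187.1, 342.8]), (0.87, [395.0, 283.2]), (0.87, [324.0, 283.6]), (0.59, [410.2, 388.4])]
side bin_lip [(0.76, [405.6, 347.4]), (0.7, [294.2, 300.9])]
side ball0_center [(0.62, [202.2, 315.7])]
```

```bash
python3 -m crank '[[[0,0,-0.5,0],[0,0,-1,0],[0,0,-1,0],[0,0,-1,0],[0,0,-0.5,0],[0,0,0,0],[0,0,0,0]]]'
cat > balls.py <<'E'
from h import *
np.set_printoptions(precision=1,suppress=True)
s=ctrl.read_state();print(s["clock"],s["eef_pos"],s["force"])
for c in("scene","side","wrist"):
  im=ctrl.get_image(c);A=im["img"]
  print(c,"net",[(round(d["confidence"],2),np.array(d["position"]).round(0).tolist(),atz(ray(im,d["position"]),78)[:2].round(0).tolist()) for d in ctrl.place_of(c,"ball0_center")[:8]])
  g=cv2.cvtColor(A,cv2.COLOR_RGB2GRAY);g=cv2.GaussianBlur(g,(3,3),0)
  R={"scene":(5,11),"side":(5,11),"wrist":(9,22)}[c]
  h=cv2.HoughCircles(g,cv2.HOUGH_GRADIENT,1,9,param1=60,param2=11,minRadius=R[0],maxRadius=R[1])
  if h is not None:
    for x,y,r in h[0]:
      w=atz(ray(im,(y,x)),80)
      px=A[int(y)-2:int(y)+3,int(x)-2:int(x)+3].reshape(-1,3).mean(0)
      if np.hypot(w[0]-578,w[1]-97)<95 and px.max()-px.min()<40 and px.mean()>90: print("circ",(round(x),round(y),round(r)),w[:2],px)
E
python3 balls.py
```

```text
clock: 18.6
eef_pos: [605.8, 106.4, 195.5]
tool_rot: [-3.141, -0.002, 0.283]
force: [-0.5, 0.0, -2.9]
width: 57.1
gripper_force: 94.0
18.6 [605.8 106.4 195.5] [-0.5  0.  -2.9]
scene net [(0.57, [287.0, 374.0], [500.0, 75.0])]
circ (382, 298, 6) [503.8 102.9] [171.8 168.  154.6]
circ (382, 310, 6) [520.9 126.7] [170.1 165.2 153.2]
circ (372, 296, 6) [516.8  87.8] [163.3 160.  146.8]
side net [(0.4, [168.0, 259.0], [568.0, 469.0])]
wrist net [(0.68, [350.0, 307.0], [498.0, 80.0]), (0.55, [133.0, 541.0], [724.0, -39.0]), (0.17, [330.0, 330.0], [523.0, 66.0])]
circ (276, 338, 14) [503.4 109.7] [238.  235.4 223. ]
circ (312, 350, 16) [500.   76.1] [232.4 227.1 214.4]
circ (328, 334, 15) [519.7  67.4] [230.8 226.2 215.6]
circ (302, 324, 18) [521.6  91.4] [211.7 203.2 197.9]
```

```bash
python3 -m crank '[[[0.6,0,-0.4,0],[0.8,0,-0.8,0],[0,0,0,0],[0,0,0,0]]]'
python3 balls.py
```

```text
clock: 19.23
eef_pos: [640.1, 116.1, 224.9]
tool_rot: [3.141, -0.001, 0.283]
force: [-0.8, -0.6, -2.9]
width: 57.0
gripper_force: 94.1
19.2333 [640.1 116.1 224.9] [-0.8 -0.6 -2.9]
scene net [(0.56, [289.0, 373.0], [504.0, 77.0])]
circ (382, 298, 6) [505.3 104.6] [172.  167.4 155.1]
circ (372, 286, 6) [500.5  70.8] [173.  168.2 155.3]
circ (382, 310, 6) [520.9 126.7] [173.5 169.6 157.4]
circ (370, 300, 6) [524.1  93.8] [159.1 153.  141. ]
side net []
wrist net [(0.78, [367.0, 306.0], [496.0, 80.0]), (0.51, [169.0, 518.0], [730.0, -41.0])]
circ (280, 356, 12) [501.8 109. ] [239.5 238.  226.5]
circ (310, 368, 12) [496.4  76. ] [239.4 237.5 225.5]
circ (328, 354, 10) [517.2  63.8] [243.  245.2 233.6]
circ (304, 344, 14) [521.1  89.2] [235.2 230.5 218. ]
circ (346, 334, 16) [541.6  53.2] [239.6 239.6 228.3]
circ (266, 334, 12) [520.  127.6] [229.7 227.2 215.6]
```

Six separate balls show in the bowl, so step 1 is done. Now I carry the bin back to its old spot.

```bash
python3 -m crank '[[[-0.5,0.6,0,0],[-0.9,1,0,0],[-1,1,0,0],[-1,1,0,0],[-1,1,0,0],[-1,1,0,0],[-1,1,0,0],[-1,1,0,0],[-1,1,0,0],[-1,1,0,0],[-0.9,1,0.3,0],[-0.6,0.9,0.5,0]]]'
python3 -m crank '[[[0,0,1,0],[0,0,1,0],[0,0,1,0],[0,0,1,0],[0,0,1,0],[0,0,1,0],[0,0,0.6,0],[0,0,0.4,0],[0,0,0.2,0],[0,0,0,0]]]'
```

```text
clock: 20.53
eef_pos: [455.9, -239.0, 205.8]
tool_rot: [3.14, -0.001, 0.28]
force: [0.5, -1.1, -2.5]
width: 56.7
gripper_force: 94.1
clock: 21.37
eef_pos: [457.2, -236.1, 24.2]
tool_rot: [-3.141, 0.001, 0.283]
force: [0.5, 0.2, -2.4]
width: 57.1
gripper_force: 94.2
```

```bash
python3 -m crank '[[[0,0,0.3,0],[0.1,0,0.25,0],[0.3,0,0,0],[0.3,0,0.05,0],[0.3,0,0.05,0],[0.3,0,0.1,0],[0,0,0,0]]]'
python3 -m crank '[[[0.25,0,0.1,0],[0.25,0,0.15,0],[0.2,0,0.2,0],[0.15,0,0.2,0],[0,0,0,0],[0,0,0,0]]]'
python3 look.py
```

```text
clock: 21.95
eef_pos: [491.8, -226.3, 6.0]
tool_rot: [3.14, -0.002, 0.285]
force: [0.5, 0.3, 0.2]
width: 56.7
gripper_force: 94.6
clock: 22.45
eef_pos: [515.8, -219.1, -5.0]
tool_rot: [3.14, -0.011, 0.285]
force: [2.8, 9.6, 38.2]
width: 57.0
gripper_force: 108.2
22.55 [ 515.78 -219.11   -4.96] [ 2.78  8.57 38.15] [ 1.96  0.13 -0.07] 108.1578004360199 [ 3.14 -0.01  0.29]
X,Z,x 233.31112547053283 -101.35928303066436 250.3653041553822 theta 33.67136870932607
scene bin [(0.89, [225.9, 271.7]), (0.88, [220.7, 362.3]), (0.61, [165.9, 345.4]), (0.56, [166.0, 271.3])]
scene bin_lip [(0.92, [153.3, 379.3]), (0.9, [237.2, 352.3]), (0.77, [147.1, 300.2]), (0.68, [207.1, 295.6]), (0.28, [253.7, 210.2])]
scene ball0_center [(0.53, [289.1, 373.1]), (0.3, [313.9, 232.3])]
side bin [(0.88, [322.2, 283.6]), (0.86, [308.5, 388.7]), (0.78, [410.9, 392.6])]
side bin_lip [(0.94, [329.4, 359.1]), (0.86, [406.2, 348.1]), (0.79, [292.3, 302.4]), (0.55, [383.3, 239.9])]
side ball0_center []
```

```bash
cat > bt.py <<'E'
from h import *
np.set_printoptions(precision=1,suppress=True)
I={c:ctrl.get_image(c) for c in("scene","side")};s=ctrl.read_state();P={}
import itertools
for t in("bin","bin_lip"):
  best=[]
  for a,b in itertools.product(ctrl.place_of("scene",t),ctrl.place_of("side",t)):
    p,e=tri([ray(I["scene"],a["position"]),ray(I["side"],b["position"])])
    if e<5 and 470-60<p[0]<640 and -340<p[1]<-150 and -30<p[2]<120: best.append((e,p)); print(t,p,e)
print(s["clock"],s["eef_pos"],s["force"])
E
python3 bt.py
```

```text
bin [ 561.7 -201.    33.2] 1.1132539878145946
bin_lip [ 422.  -307.4  114.7] 4.988382018879262
bin_lip [ 481.9 -227.6   22.3] 1.7285260806519311
22.95 [ 515.8 -219.1   -5. ] [ 2.2  9.  37.1]
```

```bash
python3 -m crank '[[[0.25,0,0,0],[0.25,0,0,0],[0.25,0,0,0],[0.25,0,0,0],[0.2,0,0,0],[0,0,0,0]]]'
python3 bt.py
```

```text
clock: 23.65
eef_pos: [535.4, -214.3, -9.0]
tool_rot: [-3.141, 0.004, 0.282]
force: [-6.5, -0.1, 14.4]
width: 57.0
gripper_force: 106.7
bin [ 572.8 -204.9   26. ] 4.753461735319293
bin_lip [ 501. -221.   32.] 0.15995872991343038
23.75 [ 535.7 -214.2   -8.9] [-5.6 -0.9 13. ]
```

```bash
python3 -m crank '[[[0.3,0,0.1,0],[0.3,0,0.1,0],[0.3,0,0.1,0],[0.2,0,0.1,0],[0.1,0,0.1,0],[0,0,0.1,0],[0,0,0,0]]]'
python3 bt.py
```

```text
clock: 24.53
eef_pos: [565.2, -205.8, -22.5]
tool_rot: [-3.141, 0.002, 0.281]
force: [-7.8, 1.4, 23.1]
width: 56.9
gripper_force: 110.3
bin [ 592.2 -199.8    1.5] 2.9315558756742828
bin_lip [ 519.8 -220.7   39.5] 1.5198214570676731
24.6333 [ 565.2 -205.8  -22.5] [-7.6  1.3 22.4]
```

```bash
python3 -m crank '[[[0,0,-0.1,0],[0,0,0,0],[0,0,0,0],[0,0,0,0],[0,0,0,0]]]' -1
python3 -m crank '[[[0,0,-0.4,0],[0,0,-1,0],[0,0,-1,0],[0,0,-1,0],[0,0,-1,0],[0,0,-1,0],[0,0,-1,0],[0,0,-1,0],[0,0,-1,0],[0,0,-0.5,0],[0,0,0,0]]]'
python3 bt.py
```

```text
clock: 25.25
eef_pos: [566.8, -204.2, -23.1]
tool_rot: [-3.141, 0.0, 0.283]
force: [0.6, 0.5, -0.2]
width: 85.2
gripper_force: 0.0
clock: 26.17
eef_pos: [568.7, -205.6, 203.7]
tool_rot: [3.138, -0.005, 0.283]
force: [-0.6, -0.6, -0.4]
width: 85.4
gripper_force: 0.0
bin [ 595.9 -196.9    1.7] 0.2494402042630082
bin_lip [ 517.4 -222.4   32.4] 1.3094378293300726
26.2667 [ 566.8 -204.3  200.1] [-0.5  0.2 -0.7]
```

The bin stands upright at (596,-197). Next I go above the dial with the fingers shut.

```bash
python3 -m crank '[[[0,-0.6,-0.5,0],[0,-1,-0.8,0],[0,-1,-0.8,0],[0,-1,-0.8,0],[0,-1,0,0],[0,-1,0,0],[0,-1,0,0],[0,-1,0,0],[0,-1,0,0],[0,-1,0,0],[0,-1,0,0],[0,-1,0,0]]]' 1
python3 -m crank '[[[0,-1,0,0],[0,-1,0,0],[0,-1,0,0],[0.1,-1,0,0],[0.1,-1,0,0],[0.1,-1,0,0],[0.1,-1,0,0],[0.1,-0.8,0,0],[0,-0.5,0,0],[0,0,0,0],[0,0,0,0]]]'
cat > dial.py <<'E'
from h import *
import itertools
np.set_printoptions(precision=2,suppress=True)
I={c:ctrl.get_image(c) for c in("scene","side","wrist")};s=ctrl.read_state();print(s["clock"],s["eef_pos"],s["tool_rot"][2],s["force"])
for t in("knob_grip","pointer_tip","tab_tip","bowl_rim","bowl_floor"):
  cand=[[(c,d["confidence"],d["position"]) for d in ctrl.place_of(c,t)[:3]] for c in I]
  out=[]
  for n in(3,2):
    for cs in itertools.combinations(range(3),n):
      for k in itertools.product(*[cand[i] for i in cs]):
        p,e=tri([ray(I[c],q) for c,_,q in k])
        if e<8 and 50<p[2]<200: out.append((e,p,[(c,round(f,2),np.round(q).tolist()) for c,f,q in k]))
    if out: break
  for o in sorted(out,key=lambda o:o[0])[:4]: print(t,*o)
E
python3 dial.py
```

```text
clock: 27.47
eef_pos: [485.0, 75.0, 271.5]
tool_rot: [3.142, 0.002, 0.283]
force: [1.0, 0.0, 0.6]
width: 0.2
gripper_force: 0.0
clock: 28.38
eef_pos: [439.8, 276.0, 271.7]
tool_rot: [3.14, 0.001, 0.283]
force: [0.1, -0.1, -0.4]
width: -0.5
gripper_force: 0.0
28.5333 [440.6  274.8  272.28] 0.2800504728708124 [ 0.62 -0.64 -0.56]
knob_grip 0.8325195188833383 [498.32 294.9  157.04] [('side', 0.65, [169.0, 259.0]), ('wrist', 0.88, [150.0, 308.0])]
pointer_tip 3.408677355113994 [536.04 322.35 138.99] [('scene', 0.77, [379.0, 452.0]), ('side', 0.84, [169.0, 268.0]), ('wrist', 0.55, [95.0, 283.0])]
tab_tip 4.105431143776942 [544.66 281.7  137.85] [('scene', 0.46, [362.0, 433.0]), ('side', 0.39, [175.0, 277.0]), ('wrist', 0.64, [92.0, 338.0])]
bowl_rim 4.044668793001152 [575.28  97.64 153.33] [('scene', 0.79, [295.0, 354.0]), ('side', 0.62, [194.0, 322.0]), ('wrist', 0.83, [130.0, 584.0])]
bowl_floor 6.566611961098585 [577.76  93.36  64.82] [('scene', 0.87, [318.0, 345.0]), ('side', 0.74, [226.0, 321.0]), ('wrist', 0.6, [132.0, 525.0])]
```

```bash
cat > fit.py <<'E'
from h import *
from scipy.optimize import least_squares
np.set_printoptions(precision=3,suppress=True)
I={c:ctrl.get_image(c) for c in("scene","side","wrist")}
S=I["scene"];a=atz(ray(S,(332.5,290)),0);b=atz(ray(S,(457.5,439)),0);d=b-a;print("base edge phi",np.arctan2(-d[0],d[1]),np.linalg.norm(d))
obs=[]
for t in("knob_grip","pointer_tip","tab_tip","bowl_rim"):
  for c in I:
    for q in ctrl.place_of(c,t)[:1]:
      obs.append((t,c,np.array(q["position"]),q["confidence"]))
def pts(v):
  cx,cy,cz,ph,kn,tb=v;x=np.array([np.cos(ph),np.sin(ph),0]);y=np.array([-np.sin(ph),np.cos(ph),0]);z=np.array([0,0,1.])
  n=-.5*x+.866*z;up=.866*x+.5*z;C=np.array([cx,cy,cz]);D=lambda a:np.cos(a)*up-np.sin(a)*y
  return {"knob_grip":C+31*n,"pointer_tip":C+4*n+38*D(kn),"tab_tip":C+4*n+38*D(tb),"bowl_rim":np.array([578.4,97,150])},x,y,n,up,C
def f(v):
  P=pts(v)[0];P2=pts(v);r=[]
  for t,c,q,w in obs:
    if t!="bowl_rim": r+=list((np.array(proj(I[c],P[t]))-q)*w/(2 if c=="wrist" else 1))
  off=(P2[5]-[578.4,97,0])@P2[2]-210  # dial centre lies 210 along y from bowl
  return r+[off/3,(v[3]-.28)/.06]
best=min((least_squares(f,[510,300,130,.28,k,t0],loss="soft_l1") for k in(-1,0,1) for t0 in(-1,0,1)),key=lambda r:r.cost)
v=best.x;P=pts(v)
print("C,phi,knob,tab",v,"cost",best.cost,{k:p for k,p in P[0].items()})
for t,c,q,w in obs: print(t,c,round(w,2),(q-np.array(proj(I[c],P[0][t]))).round(1))
np.save("fit.npy",v)
E
python3 fit.py
```

```text
base edge phi 0.2030343907275587 368.93249680331024
C,phi,knob,tab [513.783 297.006 125.938   0.27   -0.552   0.612] cost 56.117410818099735 {'knob_grip': array([498.843, 292.874, 152.784]), 'pointer_tip': array([533.561, 323.136, 145.584]), 'tab_tip': array([543.631, 282.599, 144.95 ]), 'bowl_rim': array([578.4,  97. , 150. ])}
knob_grip scene 0.69 [-0.4 -0.5]
knob_grip side 0.84 [-0.2  0.4]
knob_grip wrist 0.83 [ 0.2 -1.6]
pointer_tip scene 0.75 [-0.5 -1.1]
pointer_tip side 0.7 [ 1.8 -0.9]
pointer_tip wrist 0.58 [-1.1 -3.1]
tab_tip scene 0.52 [-52.4 -54.2]
tab_tip side 0.58 [-0.3  0.4]
tab_tip wrist 0.87 [ 0.  -3.1]
bowl_rim scene 0.89 [-1.   1.8]
bowl_rim side 0.82 [ 1.1 -0.5]
bowl_rim wrist 0.92 [11.5  0.4]
```

```bash
sed -i 's/(v\[3\]-.28)\/.06/(v[3]-.207)\/.015/; s/^S=I.*$//' fit.py; python3 fit.py
```

```text
C,phi,knob,tab [514.354 296.608 123.475   0.208  -0.638   0.556] cost 7.222638235768985 {'knob_grip': array([499.189, 293.404, 150.321]), 'pointer_tip': array([533.578, 323.807, 142.199]), 'tab_tip': array([543.889, 282.347, 143.076]), 'bowl_rim': array([578.4,  97. , 150. ])}
knob_grip scene 0.89 [-0. -0.]
knob_grip side 0.83 [-2.9  2.5]
pointer_tip scene 0.72 [-0.8 -4.1]
pointer_tip side 0.61 [ 1.3 -1.5]
pointer_tip wrist 0.66 [ 0.7 -2.6]
tab_tip scene 0.38 [-0.4 -2.4]
tab_tip side 0.51 [1.1 0.6]
tab_tip wrist 0.78 [ 0.8 -2.2]
bowl_rim scene 0.7 [-2.8  4.1]
bowl_rim side 0.93 [ 2.2 -3.2]
bowl_rim wrist 0.59 [9.  2.4]
```

```bash
python3 -m crank '[[[0.55,0.75,0,0],[0.55,0.75,0,0],[0.55,0.7,0.4,0],[0,0,1,0],[0,0,1,0],[0,0,1,0],[0,0,1,0],[0,0,1,0],[0,0,0.8,0],[0,0,0.4,0],[0,0,0,0]]]'
python3 -m crank '[[[0,-0.2,0,0],[0,-0.2,0,0],[0,-0.2,0,0],[0,-0.2,0,0],[0,-0.2,0,0],[0,0,0,0]]]'
python3 dial.py
```

```text
clock: 31.7
eef_pos: [493.5, 234.8, 105.3]
tool_rot: [3.141, 0.004, 0.283]
force: [-0.2, 0.0, -0.2]
width: -0.3
gripper_force: 0.0
clock: 32.2
eef_pos: [487.0, 259.1, 107.4]
tool_rot: [3.14, 0.002, 0.284]
force: [-0.8, -4.0, 0.3]
width: 0.2
gripper_force: 1.5
32.35 [487.68 259.21 107.47] 0.28278625413826797 [-1.31 -2.11  1.32]
knob_grip 2.1089202662423694 [499.1  292.26 153.21] [('scene', 0.84, [351.0, 457.0]), ('side', 0.71, [171.0, 259.0])]
pointer_tip 2.5950092799480853 [538.11 317.04 146.46] [('scene', 0.73, [376.0, 450.0]), ('side', 0.58, [167.0, 270.0]), ('wrist', 0.82, [150.0, 191.0])]
tab_tip 2.189088260121952 [541.74 283.84 143.66] [('scene', 0.53, [362.0, 437.0]), ('side', 0.6, [172.0, 276.0]), ('wrist', 0.56, [161.0, 290.0])]
bowl_rim 0.9008843208970925 [573.11  95.99 148.71] [('scene', 0.93, [294.0, 352.0]), ('side', 0.59, [197.0, 320.0])]
bowl_floor 5.586081631658489 [573.61  94.44  66.62] [('scene', 0.8, [316.0, 347.0]), ('side', 0.64, [226.0, 318.0]), ('wrist', 0.71, [196.0, 620.0])]
```

```bash
python3 -m crank '[[[0,-0.15,0,0],[0,-0.15,0,0],[0,-0.1,0,0],[0,0,0,0]]]'
cat > ang.py <<'E'
from h import *
import sys
np.set_printoptions(precision=2,suppress=True)
ph=.207;x=np.array([np.cos(ph),np.sin(ph),0]);y=np.array([-np.sin(ph),np.cos(ph),0]);z=np.array([0,0,1.]);n=-.5*x+.866*z;up=.866*x+.5*z
G=np.array([500,293.5,154.]);C=G-31*n
s=ctrl.read_state();print(s["clock"],s["eef_pos"],s["force"])
def w(im,q):
  o,d=ray(im,q);p=o+d*((C+4*n-o)@n)/(d@n)-C;return p
A={}
for k in range(int(sys.argv[1]) if len(sys.argv)>1 else 1):
 for c in("scene","side","wrist"):
  im=ctrl.get_image(c)
  for t in("knob_grip","pointer_tip","tab_tip"):
    for d in ctrl.place_of(c,t)[:1]:
      if t=="knob_grip":
        o,r=ray(im,d["position"]);p=o+r*((G-o)@n)/(r@n)-G
      else: p=w(im,d["position"])
      A.setdefault((t,c),[]).append([-(p@y),p@up,d["confidence"]])
for k,v in A.items():
  v=np.median(np.array(v),0);print(k,"right,up",v[:2],"ang",np.arctan2(v[0],v[1]).round(3),"r",np.hypot(*v[:2]).round(1),"cf",v[2].round(2))
E
python3 ang.py 2
```

```text
clock: 33.43
eef_pos: [484.5, 267.5, 106.5]
tool_rot: [3.139, 0.002, 0.282]
force: [-1.7, -4.9, -2.7]
width: 0.0
gripper_force: 2.6
33.4333 [484.47 267.47 106.46] [-1.69 -4.85 -2.69]
('knob_grip', 'scene') right,up [1.93 6.05] ang 0.308 r 6.4 cf 0.62
('pointer_tip', 'scene') right,up [ 2.47 37.64] ang 0.066 r 37.7 cf 0.81
('tab_tip', 'scene') right,up [17.24 31.83] ang 0.496 r 36.2 cf 0.42
('knob_grip', 'side') right,up [118.15 -40.8 ] ang 1.903 r 125.0 cf 0.57
('pointer_tip', 'side') right,up [322.55  -1.76] ang 1.576 r 322.6 cf 0.62
('tab_tip', 'side') right,up [333.26  -4.64] ang 1.585 r 333.3 cf 0.55
('knob_grip', 'wrist') right,up [ 0.17 -2.25] ang 3.067 r 2.3 cf 0.78
('pointer_tip', 'wrist') right,up [-1.03 36.17] ang -0.029 r 36.2 cf 0.65
('tab_tip', 'wrist') right,up [18.97 31.22] ang 0.546 r 36.5 cf 0.82
```

```bash
python3 -m crank '[[[0,-0.12,0,0],[0,-0.12,0,0],[0,-0.06,0,0],[0,0,0,0]]]'
python3 ang.py 3
```

```text
clock: 34.97
eef_pos: [480.8, 273.5, 105.6]
tool_rot: [3.138, 0.006, 0.282]
force: [-2.8, -7.4, -5.5]
width: -0.1
gripper_force: 3.6
34.9667 [480.81 273.49 105.63] [-2.76 -7.42 -5.54]
('knob_grip', 'scene') right,up [1.95 3.98] ang 0.455 r 4.4 cf 0.9
('pointer_tip', 'scene') right,up [22.42 29.57] ang 0.649 r 37.1 cf 0.79
('tab_tip', 'scene') right,up [25.61 17.36] ang 0.975 r 30.9 cf 0.58
('knob_grip', 'side') right,up [2.14 4.46] ang 0.447 r 4.9 cf 0.67
('pointer_tip', 'side') right,up [20.71 29.7 ] ang 0.609 r 36.2 cf 0.66
('tab_tip', 'side') right,up [21.22 23.83] ang 0.727 r 31.9 cf 0.6
('knob_grip', 'wrist') right,up [ 0.07 -2.25] ang 3.111 r 2.2 cf 0.73
('pointer_tip', 'wrist') right,up [19.72 30.35] ang 0.576 r 36.2 cf 0.71
('tab_tip', 'wrist') right,up [18.23 31.08] ang 0.53 r 36.0 cf 0.65
```

```bash
python3 -m crank '[[[0,0.5,0,0],[0,0.5,0,0],[0,0,-1,0],[0,0,-1,0],[0,0,-1,0],[0,0,-1,0],[-0.5,-0.3,-1,0],[-0.5,-0.5,-1,0],[-0.6,-0.4,-0.6,0],[0,0,0,0],[0,0,0,0]]]'
python3 ang.py 4
python3 - <<'E'
from h import *
# direct measurement in the wrist picture: rectify dial plane (h=4) 
exec(open("ang.py").read().split("A={}")[0].split("s=ctrl")[0])
im=ctrl.get_image("wrist");a=im["img"]
r=np.arange(-64,64.1,.5);R,U=np.meshgrid(r,r[::-1])
m=np.array([[proj(im,C+4*n-p*y+q*up) for p,q in zip(rr,uu)] for rr,uu in zip(R,U)]).astype(np.float32)
o=cv2.remap(a,m[...,1],m[...,0],cv2.INTER_LINEAR);g=cv2.cvtColor(o,cv2.COLOR_RGB2GRAY)
np.save("rect.npy",g)
th=np.radians(np.arange(0,62,2))
for rad in(34,36,38,42,46,50,54):
  print(rad,[int(g[int(round((64-rad*np.cos(t))*2)),int(round((rad*np.sin(t)+64)*2))]) for t in th])
E
```

```text
clock: 37.68
eef_pos: [444.4, 270.6, 273.6]
tool_rot: [-3.139, -0.004, 0.284]
force: [0.7, -0.6, 0.0]
width: 0.4
gripper_force: 0.0
37.6833 [444.4  270.64 273.61] [ 0.66 -0.57  0.04]
('knob_grip', 'scene') right,up [0.32 1.5 ] ang 0.212 r 1.5 cf 0.88
('pointer_tip', 'scene') right,up [25.52 33.15] ang 0.656 r 41.8 cf 0.66
('tab_tip', 'scene') right,up [19.61 32.05] ang 0.549 r 37.6 cf 0.61
('knob_grip', 'side') right,up [2.72 5.41] ang 0.466 r 6.1 cf 0.74
('pointer_tip', 'side') right,up [21.65 26.55] ang 0.684 r 34.3 cf 0.68
('tab_tip', 'side') right,up [28.45 26.5 ] ang 0.821 r 38.9 cf 0.58
('knob_grip', 'wrist') right,up [ 0.54 -3.12] ang 2.971 r 3.2 cf 0.66
('pointer_tip', 'wrist') right,up [19.01 32.33] ang 0.532 r 37.5 cf 0.79
('tab_tip', 'wrist') right,up [18.25 31.91] ang 0.52 r 36.8 cf 0.81
34 [148, 147, 148, 145, 147, 150, 149, 152, 185, 214, 224, 223, 223, 224, 212, 164, 127, 76, 95, 160, 206, 222, 223, 223, 222, 222, 223, 223, 223, 223, 222]
36 [146, 147, 146, 149, 148, 147, 163, 201, 217, 219, 223, 223, 224, 224, 219, 210, 199, 198, 214, 221, 222, 223, 223, 223, 224, 223, 222, 222, 223, 222, 222]
38 [149, 148, 148, 145, 147, 151, 165, 203, 224, 223, 223, 223, 220, 210, 182, 123, 78, 85, 187, 212, 222, 224, 223, 222, 222, 223, 223, 223, 223, 222, 222]
42 [148, 149, 147, 149, 147, 176, 215, 223, 222, 224, 218, 176, 41, 35, 35, 34, 34, 34, 35, 31, 62, 174, 220, 223, 223, 221, 223, 223, 223, 223, 223]
46 [148, 147, 148, 148, 162, 211, 219, 222, 223, 223, 223, 184, 53, 36, 35, 38, 35, 28, 38, 36, 123, 221, 224, 222, 223, 223, 223, 223, 223, 223, 223]
50 [147, 148, 148, 152, 207, 220, 224, 224, 223, 224, 224, 213, 47, 36, 35, 35, 37, 35, 33, 52, 170, 224, 222, 223, 223, 222, 222, 223, 223, 222, 223]
54 [147, 147, 150, 181, 223, 223, 223, 223, 224, 223, 223, 221, 93, 33, 34, 32, 36, 36, 33, 74, 208, 223, 223, 223, 222, 223, 223, 223, 223, 223, 223]
```

The rectified wrist image puts the pointer nose at about 34.3° and the tab tip at about 32.5°, roughly 1.3 mm apart and well inside the tolerance. One last check of the bin, then I hand in.

```bash
python3 bt.py; python3 -c "
from cell import ctrl
s=ctrl.read_state();print(abs(s['qd']).max(),s['clock']);print(ctrl.finish_job())"
```

```text
bin [ 591.1 -202.5   -0.5] 0.06950560222880815
bin_lip [ 520.9 -220.3   26.9] 0.13878110131520918
40.2333 [443.3 269.9 272.3] [-0.2 -0.3  0.1]
0.001244146390858216 40.4333
the job is handed in; nothing more can be done
None
```

I handed in the job at 40.4 s. By my last measurements, all six balls are in the bowl, the bin stands upright, and the pointer is about 1.3 mm from the tab (4.5 mm allowed). No verdict came back, and I did not re-measure the glue, tin and tape positions.

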